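# Sauce pot by hand, boiled egg by tongs

### The job

Finish this meal tray: set the green sauce pot upright in the tray's front left compartment (as the robot sees it) and let go of it. Then pick up the kitchen tongs, close their cupped jaws on the brown egg in the rack, lift it out and hold it in the tongs about 10 cm up over the front right compartment, so that I can lay a paper liner under it; finish there, still squeezing the tongs with the egg up. Bare food is touched only with the tongs, never with the fingers; the white egg stays in its seat and the brown sauce pot where it is.

Things in the scene. Friction and masses are not known exactly. Their poses are not given: they have to be found in the camera images.
- green_pot: Portion pot of green sauce with a clear flat lid; round, 53 mm across the lid, 36 mm high, tapering below it; 50 g; loose. Origin at the centre of its underside, z up. It and the brown pot stand apart on the bench at the right; which is nearer varies.
- brown_pot: The same kind of pot with brown sauce (loose). Stays where it is.
- meal_tray: Stainless meal tray, fixed, 204 mm (its x) by 264 mm (its y), walls 22 mm high with a 7 mm rim outside, floor 3 mm thick. Origin at the centre of its underside; x away from the robot, y to the left. Two small compartments in front (-x), each 96 by 127 mm (y) inside, partitions 19 mm high; a long one behind holds a soup spoon.
- pot_place (a point): Centre of the floor of the front left compartment (3 mm above the bench): the green pot goes here.
- egg_place (a point): Centre of the floor of the front right compartment (3 mm above the bench): the egg is held above this.
- egg_rack: Flat steel egg-boiler rack, fixed, 70 mm (its x) by 244 mm (its y), a wire lug at each end, top 15 mm above the bench. Origin at the centre of its underside; x away from the robot, y to the left. Three seats in a row along y, 82 mm apart; the middle one is empty, which end seat holds the brown egg varies. A wall rises behind it.
- brown_egg: Brown boiled egg, loose, 58 g (varies), 57 mm high, 43.6 mm across at its widest, standing point down in a seat of the rack. Origin at its lower tip (about 5 mm above the bench), z along its length upward.
- brown_egg_waist (a point): Middle of the brown egg at its widest, 32 mm above its lower tip (about 37 mm above the bench in the rack): the height at which the jaws should close.
- tongs: Sprung steel kitchen tongs, black grip sleeves, 120 g, 260 mm long, 30 mm high, lying on edge: the two arms side by side, squeezed together horizontally. Origin on the underside midway between the sleeves; x runs along the tongs to the jaws, y across (squeezing direction), z up. Hinge end at x = -147 mm, jaws' centre at +112 mm.
- tongs_grip (a point): Point midway between the two sleeves, 15 mm above the tongs' underside: grip the sleeves from both sides here. The sleeves are 30 mm high (centred at this height), run 42 mm to either side along x, and measure 63 mm over their outer faces when relaxed.
- tongs_jaws (a point): Point midway between the two jaws, 112 mm from tongs_grip along the tongs' x, at the same height. The jaws are shallow round dishes, 29 mm across, facing each other; relaxed, the free gap between their rims is about 80 mm (over their backs about 94 mm).
- tongs_left (a joint): Closing angle of the left arm (the right mirrors it): 0 sprung open, about 0.09 on the egg, 0.165 closed on nothing. Width over the sleeves: 63 mm at 0, 41 on the egg. The arms push back with 3 N each when open, 10 N on the egg; a 20 to 30 N squeeze holds the egg. Squeezed to 53 mm the tongs can be carried, jaw gap then 58 mm.
- white_egg: White egg of the same size, in the seat at the other end (loose). Origin at its lower tip. Stays there.
Not all that is in view belongs to the job. Leave any yellow look-alike of the green_pot alone.

How it is judged (in metres and radians):
On the way, in this order (a step that is already met when the one before it is completed fails the run):
1. the green pot stands upright in the front left compartment, let go (z of green_pot in the frame of pot_place below 0.008 m and angle between green_pot's own z axis and vertical below 0.12 rad and horizontal distance between green_pot and pot_place below 0.045 m and contact force between green_pot and the fingers below 0.1 N), for 0.2 s.
2. the brown egg is lifted clear of the rack in the tongs (contact force between tongs and brown_egg above 0.5 N and contact force between the fingers and tongs above 2 N and contact force between brown_egg and egg_rack below 0.05 N and height (world z) of brown_egg above 0.02 m), for 0.2 s.
At the end, for the whole second after the job is handed in: Green pot upright (7 deg) on the front left compartment's floor, within 45 mm of its centre. The gripper squeezes the tongs, lifted, and their jaws hold the brown egg still, clear of the tray: its waist within 50 mm of the front right centre, 80 to 220 mm up. White egg in its seat (z of green_pot in the frame of pot_place below 0.008 m and angle between green_pot's own z axis and vertical below 0.12 rad and horizontal distance between green_pot and pot_place below 0.045 m and horizontal distance between brown_egg_waist and egg_place below 0.05 m and height (world z) of brown_egg_waist between 0.08 and 0.22 m and contact force between tongs and brown_egg above 0.5 N and contact force between the fingers and tongs above 2 N and value of joint tongs_left above 0.06 rad and contact force between tongs and meal_tray below 0.05 N and linear speed of brown_egg below 0.03 m/s and height (world z) of tongs_grip above 0.05 m and horizontal distance between white_egg and egg_rack below 0.1 m and height (world z) of white_egg below 0.015 m); the arm keeps its last pose, push and grip.
It fails at once if the fingers or the arm touch an egg (contact force between any of the fingers, the arm and brown_egg above 0.3 N or contact force between any of the fingers, the arm and white_egg above 0.3 N).
It fails at once if the white egg is knocked out of place (20 mm) (distance of white_egg from where it was at the start of the episode above 0.02 m).
It fails at once if the brown pot is pushed away (25 mm) (distance of brown_pot from where it was at the start of the episode above 0.025 m).
It also fails if it takes over 67 s, if anything falls off the work surface, if the arm or the gripper's body presses on something with over 40 N, if the wrist force passes 120 N, or if a joint passes its speed limit or range.

### The arm

A 6-joint arm with a two-finger parallel gripper is mounted at the origin on a cart in front of the work surface, level with it; the furniture and walls round the work are solid. World frame = base frame: x ahead of the robot, y to its left, z up, the work surface at z = 0. Lengths are in mm, angles in rad, forces in N, time in s.
With the tool pointing down it reaches from about 300 to 775 mm from the base axis. Payload 14.6 kg.
Tool frame: the origin (TCP) lies on the centre line of the jaws, within the pads' length; the fingertips stand 19 mm ahead of it and the grasp point (between the pads) is the TCP (bot.tip_reach is the distance from the TCP to the fingertips, in mm); y points along the fingers, x is the direction in which the jaws open and shut, and the axes are right-handed (so a half turn about y gives the same grasp; the last joint's range is limited). The gripper opens to 85 mm and grips with 20 to 120 N. Pads are 22 mm wide; open, the fingers measure 114 mm over their backs; the gripper's body (76 mm by 85 mm) begins 54 mm behind the grasp point. The pads swing forward as they close: fully open they stand 13 mm farther back than shut.
Start: joints at [1.061, 0.3, 1.521, -0, 1.321, -0.067], TCP at [235.655, 496.947, 250.281] pointing down, gripper open.
Joint ranges: [-3.03, 3.03], [-0.79, 2.21], [0.23, 2.52], [-1.04, 4.18], [0, 3.07], [-2.55, 2.55]. Speed limits (rad/s): [2.22, 2.22, 2.57, 3.14, 3.14, 3.14].

### API

Orientations are given as a unit quaternion [w, x, y, z].
In Python, from rig import bot gives the robot as it stands. Calls block until the motion is done:
- bot.move_to(position, orientation): joint-space move of the TCP to a pose.
- bot.servo_line(position, attitude=None, speed=150, until_force=None): straight line of the TCP; attitude=None keeps the orientation; speed is the mean speed in mm/s. With until_force (N) it stops when the force on the tool has changed by that much, and returns True; else False.
- bot.move_joints(angles): joint-space move.
- bot.move_gripper(opening, grip_force=None): finger opening in mm; grip_force is the grip in N (None keeps the last); returns when the fingers have stopped.
- bot.dwell(seconds).
- bot.ik(position, orientation): joint angles nearest the present ones, or None.
- bot.read_state(): the state.
- bot.read_camera(name): name is "side" or "top" or "wrist"; returns a dict with "image" (420x560x3 uint8, blue, green, red), "depth" (420x560 float32, mm along the optical axis (not along the pixel's ray), 0 where there is no reading), "fovy" (degrees; the focal length in pixels is half the picture's height over the tangent of half this angle, whatever the lens; pixels are square), "cx", "cy" (the principal point, pixels), "eye" and "attitude" of the camera in the world; the wrist camera has in their place "mount" (4x4, takes a point from camera to tool coordinates, whose origin is the TCP and whose axes are the tool frame's). Camera axes: x right, y down, z forward; pixel columns grow to the right and rows downward; lengths in mm; the calibration is good to about 2 mm. A picture is of the moment at which its call begins: read the wrist's pose just before it.
A pose or a line that the arm cannot do raises bot.MotionError and nothing moves.
- bot.finish_job(): hands the job in, once; it reports no verdict.
The state is a dict: "clock": time; "joint_positions": joint angles; "qvel": joint speeds; "effort": joint torques, N m; "ee_pos": TCP position; "tool_rot": TCP orientation; "ft_force": force on the tool from outside, world axes, zero at the start; "moment": the same for the moment, N m; "grip_width": finger opening in mm.
Only numpy, scipy, OpenCV 4.12 (cv2) and the standard library are available. Lean on these libraries where they do the work, as an engineer would, in place of code of your own. Each camera call takes 0.05 s, during which the arm holds its last target.

## Working session

There is one attempt and no reset: what is moved stays moved. The work goes in short steps, each a Python script; the robot and the scene stay as the last script left them, time stands still between calls to the robot, and variables do not carry over. Pictures are saved under pics/ and viewed, and the job is handed in when it is done.

```bash
ls; mkdir -p pics
cat > h.py <<'E'
import numpy as np, cv2, json
from rig import bot
from scipy.spatial.transform import Rotation as R
def q2R(q): return R.from_quat([q[1],q[2],q[3],q[0]]).as_matrix()
def R2q(M):
    q=R.from_matrix(M).as_quat(); return [q[3],q[0],q[1],q[2]]
def cam(n):
    s=bot.read_state(); c=bot.read_camera(n)
    f=c["image"].shape[0]/2/np.tan(np.radians(c["fovy"])/2)
    if "mount" in c:
        T=np.eye(4);T[:3,:3]=q2R(s["tool_rot"]);T[:3,3]=s["ee_pos"];T=T@np.array(c["mount"])
        c["R"]=T[:3,:3];c["t"]=T[:3,3]
    else:
        a=np.array(c["attitude"]); c["R"]=a if a.shape==(3,3) else q2R(a); c["t"]=np.array(c["eye"])
    c["f"]=f; return c
def ray(c,u,v,z):
    d=c["R"]@np.array([(u-c["cx"])/c["f"],(v-c["cy"])/c["f"],1.]); return c["t"]+d*(z-c["t"][2])/d[2]
def pt(c,u,v):
    d=c["depth"][int(v),int(u)]; return c["t"]+c["R"]@(np.array([(u-c["cx"])/c["f"],(v-c["cy"])/c["f"],1.])*d)
def cloud(c):
    h,w=c["depth"].shape; v,u=np.mgrid[:h,:w]; d=c["depth"]
    P=np.stack([(u-c["cx"])/c["f"]*d,(v-c["cy"])/c["f"]*d,d],-1)
    P=P@c["R"].T+c["t"]; P[d==0]=np.nan; return P
def proj(c,p):
    q=c["R"].T@(np.array(p,float)-c["t"]); return q[0]/q[2]*c["f"]+c["cx"],q[1]/q[2]*c["f"]+c["cy"]
# tool: z? fingers along tool y ; x = opening
def down(ang): # jaw-opening dir at ang in xy, fingers down
    x=np.array([np.cos(ang),np.sin(ang),0]);y=np.array([0,0,-1.]);z=np.cross(x,y)
    return R2q(np.stack([x,y,z],1))
E
python3 - <<'E'
from h import *
print(bot.read_state())
for n in("side","top","wrist"):
    c=cam(n); cv2.imwrite(f"pics/{n}0.png",c["image"]); print(n,c["f"],c["cx"],c["cy"],c["t"],c["R"].round(3).tolist())
print(bot.tip_reach, q2R(bot.read_state()["tool_rot"]).round(3))
E
```

```text
pics
{'clock': 0.0, 'joint_positions': array([ 1.06140741e+00,  3.00471523e-01,  1.52158777e+00, -2.52444153e-05,
        1.32068538e+00, -6.66007306e-02]), 'qvel': array([ 6.31428676e-04,  4.76581274e-06, -2.17983534e-04,  8.04710384e-04,
       -3.49984419e-04, -5.71655311e-04]), 'effort': array([ 1.01416308e-04, -5.43502021e+01, -3.61792910e+01, -1.18405173e-04,
        4.09922170e-03, -4.29685088e-05]), 'ee_pos': array([235.55818849, 496.76998768, 249.71823632]), 'tool_rot': array([-0.59738786,  0.59779174,  0.37764917, -0.37835681]), 'ft_force': array([ 0.38398685, -0.40250778,  0.2035064 ]), 'moment': array([0.0199058 , 0.00222256, 0.04730955]), 'grip_width': 85.18743331263961}
side 466.26524570655846 269.87667551803094 207.74377558041553 [   97.23449987 -1074.27242682   653.82684908] [[0.921, -0.17, 0.351], [-0.39, -0.429, 0.815], [0.012, -0.887, -0.461]]
top 390.91617092478634 281.30379818697054 212.41940621358893 [ 339.8899871   -44.80210939 1092.49552699] [[0.019, -0.985, 0.174], [-1.0, -0.018, 0.005], [-0.002, -0.174, -0.985]]
wrist 346.73064987480336 279.0776173887018 209.50779153669865 [159.73503441 532.11963586 373.20109394] [[0.426, 0.856, 0.292], [0.905, -0.403, -0.14], [-0.002, 0.324, -0.946]]
19.0 [[ 0.428 -0.    -0.904]
 [ 0.904 -0.001  0.428]
 [-0.001 -1.     0.   ]]
```

View pics/top0.png

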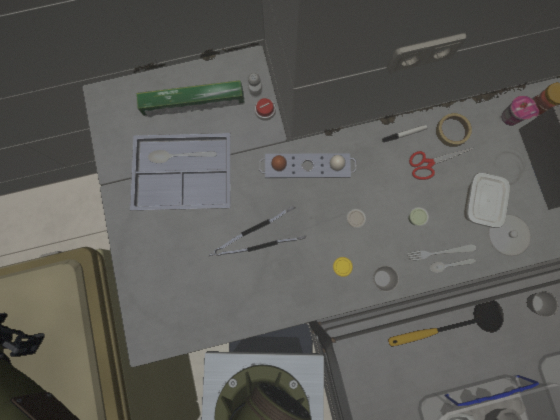

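View pics/side0.png

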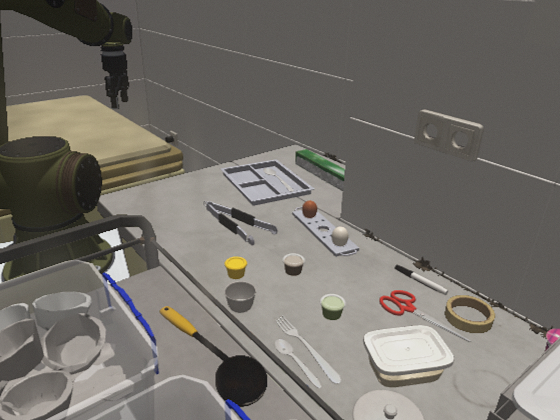

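View pics/wrist0.png

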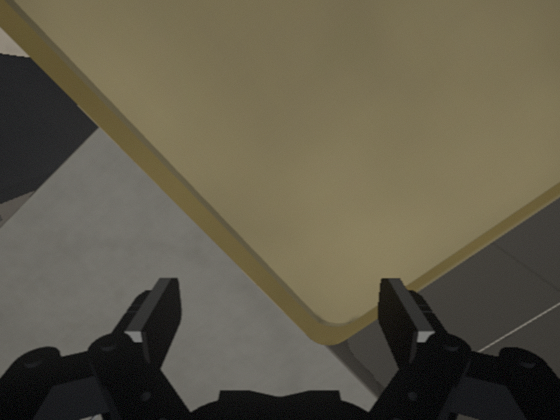

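Run:
```python
from h import *
c=cam("top"); im=c["image"]; P=cloud(c)
cv2.imwrite("pics/t_a.png",cv2.resize(im[120:290,120:320],None,fx=3,fy=3,interpolation=cv2.INTER_CUBIC)[:,:])
cv2.imwrite("pics/t_b.png",cv2.resize(im[130:300,250:450],None,fx=3.5,fy=3.5,interpolation=cv2.INTER_CUBIC))
for n,u,v in [("green",419,216),("brown",356,218),("yellow",343,267),("begg",279,162),("wegg",337,162),("rack",308,172)]:
    print(n,pt(c,u,v).round(1), "hsv",cv2.cvtColor(im[v:v+1,u:u+1],cv2.COLOR_BGR2HSV)[0,0])
s=cam("side");cv2.imwrite("pics/s_b.png",cv2.resize(s["image"][150:350,190:390],None,fx=3,fy=3,interpolation=cv2.INTER_CUBIC))
```

```text
green [ 523.3 -415.9   36.6] hsv [ 38  39 143]
brown [ 515.  -244.    34.4] hsv [ 21  25 135]
yellow [ 381.3 -207.7   31.3] hsv [ 25 159 168]
begg [661.9 -30.2  62.2] hsv [ 10 116 123]
wegg [ 665.5 -189.3   59.9] hsv [ 21  27 161]
rack [ 648.  -112.7   16.9] hsv [111  19 131]
```

View pics/t_a.png

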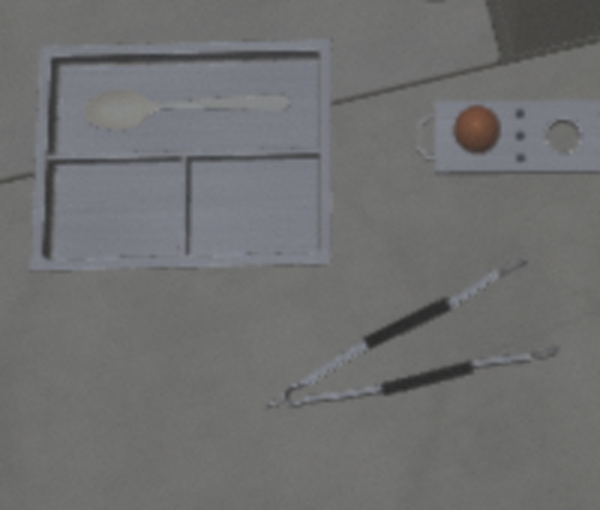

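View pics/t_b.png

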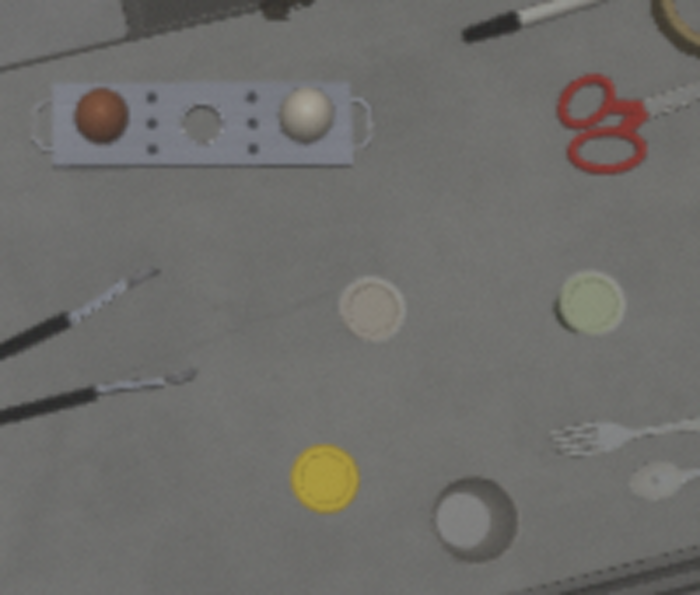

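View pics/s_b.png

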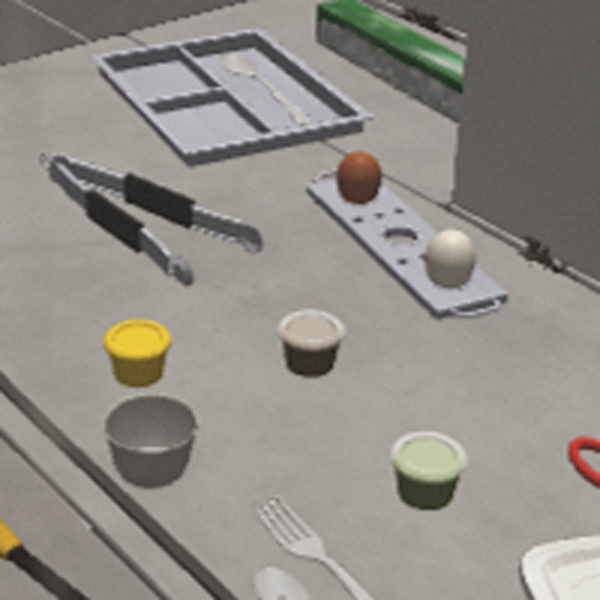

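```bash
cat > meas.py <<'E'
from h import *
c=cam("top"); im=c["image"]; P=cloud(c); hsv=cv2.cvtColor(im,cv2.COLOR_BGR2HSV)
def blob(m,box):
    x0,y0,x1,y1=box; z=np.zeros_like(m); z[y0:y1,x0:x1]=m[y0:y1,x0:x1]
    cs,_=cv2.findContours(z,cv2.RETR_EXTERNAL,cv2.CHAIN_APPROX_NONE); return sorted(cs,key=cv2.contourArea)[::-1]
m_h=lambda a,b:((P[...,2]>a)&(P[...,2]<b)).astype(np.uint8)
for n,box,z in (("green",(395,195,445,240),36),("brown",(335,200,378,240),36)):
    k=blob(m_h(28,45),box)[0][:,0]; W=np.array([ray(c,u,v,z)[:2] for u,v in k],np.float32)
    print(n,cv2.minEnclosingCircle(W), cv2.minAreaRect(W))
for n,box in (("begg",(262,145,295,182)),("wegg",(322,145,354,182))):
    k=blob(m_h(25,75),box)[0][:,0]; W=np.array([ray(c,u,v,37)[:2] for u,v in k],np.float32)
    print(n,cv2.minEnclosingCircle(W))
k=blob(m_h(9,22),(262,145,358,185)); 
W=np.array([ray(c,u,v,15)[:2] for u,v in k[0][:,0]],np.float32); print("rack",cv2.minAreaRect(W))
k=blob(m_h(12,32),(120,120,240,220)); 
W=np.array([ray(c,u,v,22)[:2] for u,v in k[0][:,0]],np.float32); r=cv2.minAreaRect(W);print("tray",r,cv2.boxPoints(r).round(1).tolist())
dark=((hsv[...,2]<60)).astype(np.uint8)
for k in blob(dark,(205,200,310,262))[:2]:
    W=np.array([ray(c,u,v,30)[:2] for u,v in k[:,0]],np.float32); r=cv2.minAreaRect(W);print("sleeve",k[:,0].mean(0),r,W.mean(0))
for u,v in [(213,253),(217,250),(294,208),(304,237)]: print((u,v),ray(c,u,v,30).round(1),pt(c,u,v).round(1))
E
python3 meas.py
```

```text
green ((522.6930541992188, -415.3236389160156), 26.5488338470459) ((522.8391723632812, -415.41265869140625), (49.30937576293945, 50.25302505493164), 43.99210739135742)
brown ((514.7720336914062, -243.713623046875), 26.44302749633789) ((514.7930908203125, -243.69674682617188), (49.28084182739258, 50.23527526855469), 89.39878845214844)
begg ((667.8974609375, -29.708110809326172), 23.024450302124023)
wegg ((671.34033203125, -192.54141235351562), 23.607633590698242)
rack ((669.4906005859375, -115.51821899414062), (71.21932983398438, 269.2661437988281), 1.0387883186340332)
tray ((643.9702758789062, 248.45526123046875), (219.87950134277344, 279.6378479003906), 2.4516196250915527) [[528.2000122070312, 383.3999938964844], [540.0999755859375, 104.0999984741211], [759.7999877929688, 113.5], [747.7999877929688, 392.79998779296875]]
sleeve [255.24561404 227.29824561] ((484.8408508300781, 31.173072814941406), (9.941832542419434, 79.50574493408203), 27.93393898010254) [484.79633   31.653336]
sleeve [261.76271186 245.69491525] ((434.8133239746094, 11.963214874267578), (8.60411262512207, 78.96359252929688), 15.141529083251953) [434.66467   12.416282]
(213, 253) [412.4 144.1  30. ] [413.  145.6  21.8]
(217, 250) [420.7 133.6  30. ] [422.7 138.1   3.6]
(294, 208) [540.6 -73.8  30. ] [544.3 -74.4  10.3]
(304, 237) [ 460.5 -102.2   30. ] [ 461.1 -102.5   24.7]
```

Run:
```python
from h import *
q0=bot.read_state()["joint_positions"]
for n,p in (("gp",(522.7,-415.4,34)),("pl",(590.2,311.8,37)),("tg",(459.8,21.6,22)),("egg",(556,-30,44)),("ep",(484,181,150))):
    for a in (-158.8,-110,-90,-68.8,-45,0,21.2,45,90,92.5,111.2):
        q=bot.ik(np.array(p,float),down(np.radians(a)))
        if q is not None: print(n,a,np.round(q,2))
```

```text
gp -158.8 [-0.73  0.79  1.31 -0.    1.04  2.05]
gp -110 [-0.73  0.79  1.31 -0.    1.04  1.19]
gp -90 [-0.73  0.79  1.31 -0.    1.04  0.84]
gp -68.8 [-0.73  0.79  1.31 -0.    1.04  0.47]
gp -45 [-0.73  0.79  1.31 -0.    1.04  0.06]
gp 0 [-0.73  0.79  1.31 -0.    1.04 -0.73]
gp 21.2 [-0.73  0.79  1.31 -0.    1.04 -1.1 ]
gp 45 [-0.73  0.79  1.31 -0.    1.04 -1.51]
gp 90 [-0.73  0.79  1.31 -0.    1.04 -2.3 ]
gp 92.5 [-0.73  0.79  1.31 -0.    1.04 -2.34]
pl -110 [ 0.43  0.78  1.31 -0.    1.05  2.35]
pl -90 [ 0.43  0.78  1.31 -0.    1.05  2.  ]
pl -68.8 [ 0.43  0.78  1.31 -0.    1.05  1.63]
pl -45 [ 0.43  0.78  1.31 -0.    1.05  1.22]
pl 0 [ 0.43  0.78  1.31 -0.    1.05  0.43]
pl 21.2 [ 0.43  0.78  1.31 -0.    1.05  0.06]
pl 45 [ 0.43  0.78  1.31 -0.    1.05 -0.35]
pl 90 [ 0.43  0.78  1.31 -0.    1.05 -1.14]
pl 92.5 [ 0.43  0.78  1.31 -0.    1.05 -1.18]
pl 111.2 [ 0.43  0.78  1.31 -0.    1.05 -1.51]
tg -110 [-0.03  0.45  1.94 -0.    0.75  1.89]
tg -90 [-0.03  0.45  1.94 -0.    0.75  1.54]
tg -68.8 [-0.03  0.45  1.94 -0.    0.75  1.17]
tg -45 [-0.03  0.45  1.94 -0.    0.75  0.75]
tg 0 [-0.0
[... 475 characters left out ...]
    0.91 -0.12]
egg 21.2 [-0.12  0.57  1.67 -0.    0.91 -0.49]
egg 45 [-0.12  0.57  1.67 -0.    0.91 -0.91]
egg 90 [-0.12  0.57  1.67 -0.    0.91 -1.69]
egg 92.5 [-0.12  0.57  1.67 -0.    0.91 -1.73]
egg 111.2 [-0.12  0.57  1.67 -0.    0.91 -2.06]
ep -110 [ 0.29  0.33  1.72 -0.    1.08  2.21]
ep -90 [ 0.29  0.33  1.72 -0.    1.08  1.86]
ep -68.8 [ 0.29  0.33  1.72 -0.    1.08  1.49]
ep -45 [ 0.29  0.33  1.72 -0.    1.08  1.07]
ep 0 [ 0.29  0.33  1.72 -0.    1.08  0.29]
ep 21.2 [ 0.29  0.33  1.72 -0.    1.08 -0.08]
ep 45 [ 0.29  0.33  1.72 -0.    1.08 -0.5 ]
ep 90 [ 0.29  0.33  1.72 -0.    1.08 -1.28]
ep 92.5 [ 0.29  0.33  1.72 -0.    1.08 -1.33]
ep 111.2 [ 0.29  0.33  1.72 -0.    1.08 -1.65]
```

Run:
```python
from h import *
bot.move_to([430,0,260],down(np.radians(45)))
bot.move_to([522.7,-415.4,130],down(np.radians(45)))
c=cam("wrist"); cv2.imwrite("pics/w1.png",c["image"]); u,v=proj(c,(522.7,-415.4,36)); print(u,v)
s=bot.read_state(); print(s["clock"],s["ee_pos"],s["ft_force"])
hsv=cv2.cvtColor(c["image"],cv2.COLOR_BGR2HSV); P=cloud(c)
if 0<u<560 and 0<v<420: print(hsv[int(v),int(u)],P[int(v),int(u)])
m=((P[...,2]>29)&(P[...,2]<45)&(np.hypot(P[...,0]-522.7,P[...,1]+415.4)<50)).astype(np.uint8)
k=max(cv2.findContours(m,0,cv2.CHAIN_APPROX_NONE)[0],key=cv2.contourArea)[:,0]
W=np.array([ray(c,a,b,36)[:2] for a,b in k],np.float32); print(cv2.minEnclosingCircle(W),cv2.minAreaRect(W),cv2.boundingRect(k))
```

```text
278.39790230142114 221.8283449222647
3.9083 [ 523.46566857 -414.42676991  130.93623664] [-0.62414274 -0.57629478 -0.16398737]
[ 36  54 147] [ 522.61104925 -415.69876558   34.04655186]
((523.1451416015625, -416.5281982421875), 26.37346839904785) ((523.0505981445312, -416.554443359375), (52.10285186767578, 51.99372863769531), 45.21330261230469) (239, 186, 78, 73)
```

View pics/w1.png

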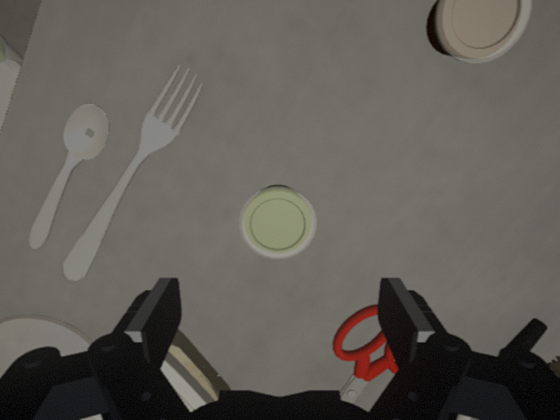

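Wrist view: the green lid is at (278,222), the brown pot is far away at (483,18), and both finger paths are clear. It is the green pot, so I'm grasping it.

Run:
```python
from h import *
Q=down(np.radians(45))
hit=bot.servo_line([523,-416,29],Q,speed=120,until_force=8)
s=bot.read_state(); print(hit,s["ee_pos"],s["ft_force"])
bot.move_gripper(40,30); print(bot.read_state()["grip_width"])
bot.servo_line([523,-416,150],Q)
s=bot.read_state(); print(s["clock"],s["grip_width"],s["ft_force"])
c=cam("wrist"); cv2.imwrite("pics/w2.png",c["image"])
```

```text
False [ 523.37111091 -416.30953879   29.94049479] [-0.03041307  0.13797623 -0.10976859]
51.23174766246919
6.275 51.267731135186395 [-0.02961968  0.19150442 -1.64525251]
```

View pics/w2.png

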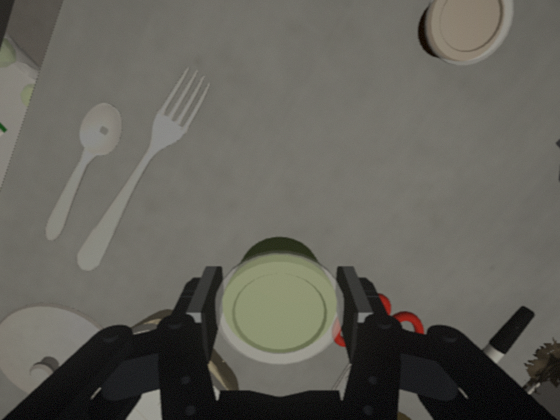

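The pot is held upright (lid at (280,305)) and the force reads 1.6 N. Next I carry it to the tray.

Run:
```python
from h import *
Q=down(np.radians(92.45))
bot.move_to([450,0,200],down(np.radians(70)))
bot.move_to([590.2,311.8,140],Q)
c=cam("top"); cv2.imwrite("pics/t2.png",cv2.resize(c["image"][110:230,110:260],None,fx=4,fy=4))
bot.servo_line([590.2,311.8,50],Q,speed=150)
hit=bot.servo_line([590.2,311.8,30],Q,speed=25,until_force=4)
s=bot.read_state(); print(hit,s["ee_pos"],s["ft_force"],s["grip_width"])
bot.move_gripper(66,30)
bot.dwell(0.3)
bot.servo_line([590.2,311.8,170],Q)
bot.move_gripper(85)
c=cam("wrist"); cv2.imwrite("pics/w3.png",c["image"])
s=bot.read_state();print(s["clock"])
P=cloud(c)
m=((P[...,2]>32)&(P[...,2]<48)&(np.hypot(P[...,0]-590,P[...,1]-312)<50)).astype(np.uint8)
k=max(cv2.findContours(m,0,cv2.CHAIN_APPROX_NONE)[0],key=cv2.contourArea)[:,0]
W=np.array([ray(c,a,b,39)[:2] for a,b in k],np.float32); print(cv2.minEnclosingCircle(W),cv2.boundingRect(k),np.nanmedian(P[m>0][:,2]))
```

```text
True [590.04787213 311.7474489   32.82194146] [-2.39291183 -1.16809385  5.62327732] 51.288042795284156
12.7
((589.7546997070312, 311.5438537597656), 26.380672454833984) (246, 173, 68, 65) 37.874764346411055
```

View pics/w3.png

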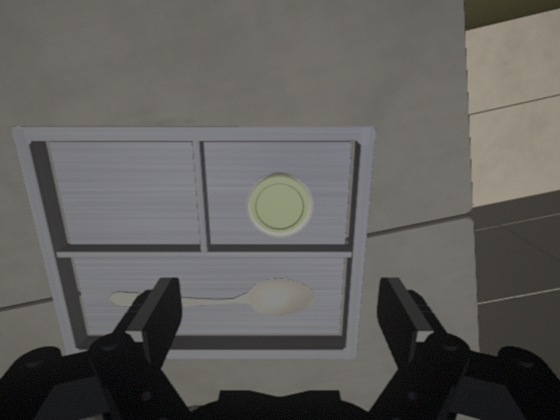

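The pot stands upright in the front left compartment, with its lid at (280,205), and I've released it. Next is the tongs, starting with a close measurement.

Run:
```python
from h import *
Q=down(np.radians(21.2))
bot.move_to([459.8,21.6,170],Q)
c=cam("wrist"); im=c["image"].copy(); P=cloud(c); hsv=cv2.cvtColor(im,cv2.COLOR_BGR2HSV)
m=((P[...,2]>18)&(P[...,2]<45)&(np.hypot(P[...,0]-460,P[...,1]-22)<170)&(hsv[...,2]<70)).astype(np.uint8)
ks=sorted(cv2.findContours(m,0,cv2.CHAIN_APPROX_NONE)[0],key=cv2.contourArea)[::-1][:3]
for k in ks:
    k=k[:,0];W=np.array([ray(c,a,b,30)[:2] for a,b in k],np.float32); print(k.mean(0),cv2.minAreaRect(W))
cv2.drawContours(im,ks,-1,(0,0,255),1)
cv2.imwrite("pics/w4.png",im); print(bot.read_state()["clock"],bot.read_state()["ee_pos"])
```

```text
[247.52466368 198.33183857] ((436.4061584472656, 12.164905548095703), (9.626702308654785, 86.33415222167969), 15.658777236938477)
[313.54298643 197.86425339] ((485.8224182128906, 31.592239379882812), (9.055408477783203, 86.45111083984375), 27.71929931640625)
[278.68421053  28.78947368] ((414.9740295410156, 136.04086303710938), (11.773181915283203, 3.9826767444610596), 30.460020065307617)
13.9583 [460.39520329  22.19567554 170.10786504]
```

View pics/w4.png

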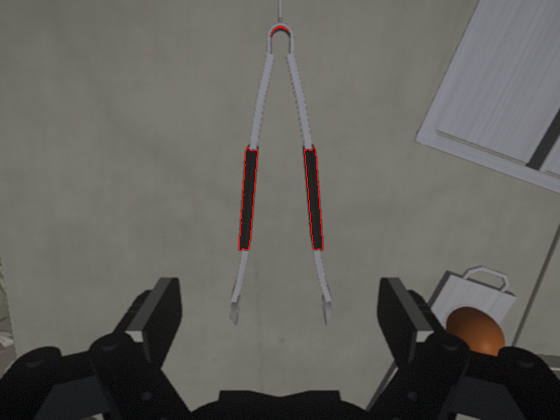

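Both sleeves are outlined, at (248,198) and (314,198), with the jaws pointing down-image. The midpoint is (461.1, 21.9) and the width is 63 mm, as described. I'm gripping there.

Run:
```python
from h import *
Q=down(np.radians(21.6))
bot.move_to([461.1,21.9,90],Q)
hit=bot.servo_line([461.1,21.9,22],Q,speed=80,until_force=6)
s=bot.read_state(); print(hit,s["ee_pos"],s["ft_force"])
bot.move_gripper(52,30)
s=bot.read_state(); print(s["ee_pos"],s["ft_force"],s["grip_width"])
bot.servo_line([461.1,21.9,120],Q,speed=80)
s=bot.read_state(); print(s["clock"],s["grip_width"],s["ft_force"],s["moment"])
c=cam("wrist"); cv2.imwrite("pics/w5.png",c["image"])
c=cam("side"); cv2.imwrite("pics/s5.png",c["image"][120:330,150:400])
```

```text
False [461.38796851  21.87558024  22.41599248] [-0.23158332  0.31211341 -0.06047165]
[461.93500391  21.88586473  23.00691649] [-0.78266243 -0.4188946   9.10544974] 52.10646434249089
17.1833 51.82781189979497 [ 0.43012064 -0.66056325 -2.03098182] [-0.04234172 -0.00883434 -0.00691165]
```

View pics/w5.png

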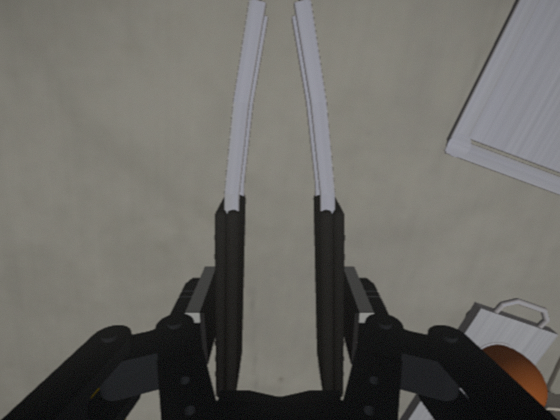

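View pics/s5.png

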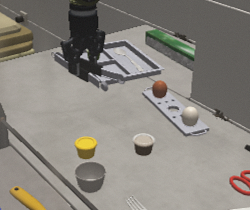

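Run:
```python
from h import *
Q=down(np.radians(90))
bot.move_to([470,-30,130],Q)
s=bot.read_state(); print(s["clock"],s["ee_pos"],s["grip_width"],s["ft_force"],s["moment"])
c=cam("top"); P=cloud(c)
u,v=proj(c,(582,-30,122)); print(u,v)
cv2.imwrite("pics/t6.png",cv2.resize(c["image"][130:270,230:370],None,fx=4,fy=4,interpolation=cv2.INTER_CUBIC))
m=(P[...,2]>85)&(P[...,2]<150)&(P[...,0]>530)&(P[...,0]<640)&(abs(P[...,1]+30)<80)
for p in zip(*np.nonzero(m)): print(p,P[p].round(0)) if 1 and np.random.rand()<min(1,40/m.sum()) else 0
s_=cam("side");u,v=map(int,proj(s_,(582,-30,122)));print(u,v)
PS=cloud(s_);m=(PS[...,2]>80)&(PS[...,2]<160)&(PS[...,0]>530)&(PS[...,0]<640)&(abs(PS[...,1]+30)<80)
for a in range(530,630,10):
    k=m&(abs(PS[...,0]-a-5)<5)
    for sg,nm in ((PS[...,1]>-30,"L"),(PS[...,1]<-30,"R")):
        kk=k&sg
        if kk.sum()>3: q=PS[kk]; print(a,nm,kk.sum(),"y",q[:,1].min().round(1),q[:,1].max().round(1),"z",q[:,2].min().round(1),q[:,2].max().round(1))
x0=max(u-90,0);y0=max(v-80,0)
cv2.imwrite("pics/s6.png",cv2.resize(s_["image"][y0:y0+140,x0:x0+180],None,fx=4,fy=4,interpolation=cv2.INTER_CUBIC))
```

```text
18.4667 [469.94172593 -29.89514652 129.893937  ] 52.15121147777605 [ 0.04621754 -0.11001038 -1.56080375] [ 0.02206513 -0.01850879  0.0127508 ]
278.10967259911297 185.0681344552591
(np.int64(181), np.int64(266)) [589.   1. 134.]
(np.int64(181), np.int64(290)) [590. -60. 133.]
(np.int64(182), np.int64(264)) [588.   6. 127.]
(np.int64(182), np.int64(265)) [587.   3. 131.]
(np.int64(182), np.int64(290)) [587. -60. 135.]
(np.int64(183), np.int64(264)) [585.   6. 129.]
(np.int64(184), np.int64(266)) [581.   0. 135.]
(np.int64(184), np.int64(290)) [582. -60. 137.]
(np.int64(184), np.int64(291)) [583. -63. 132.]
(np.int64(185), np.int64(265)) [580.   3. 130.]
(np.int64(185), np.int64(290)) [579. -60. 135.]
(np.int64(186), np.int64(264)) [577.   5. 131.]
(np.int64(186), np.int64(265)) [576.   3. 134.]
(np.int64(186), np.int64(290)) [577. -60. 134.]
(np.int64(186), np.int64(291)) [577. -63. 133.]
(np.int64(187), np.int64(265)) [574.   3. 131.]
(np.int64(187), np.int64(266)) [574.   0. 132.]
(np.int64(187), np.int64(290)) [574. -60. 135.]
(np.int64(188), np.int64(265)) [572.   3. 131.]
(np.int6
[... 710 characters left out ...]
]
(np.int64(193), np.int64(291)) [559. -63. 133.]
(np.int64(194), np.int64(289)) [557. -58. 130.]
(np.int64(194), np.int64(291)) [560. -63. 118.]
(np.int64(195), np.int64(289)) [554. -58. 133.]
282 186
530 L 25 y -9.5 -0.0 z 112.5 135.9
530 R 32 y -62.8 -54.3 z 113.2 135.8
540 L 26 y -8.8 -0.3 z 113.1 136.3
540 R 30 y -62.7 -54.8 z 112.1 135.6
550 L 24 y -4.9 2.1 z 113.3 136.7
550 R 32 y -67.1 -56.1 z 113.2 136.2
560 L 18 y -4.2 6.7 z 113.3 134.6
560 R 20 y -66.4 -57.5 z 115.1 135.9
570 L 21 y -4.2 5.3 z 111.8 134.8
570 R 33 y -67.7 -53.7 z 113.7 137.3
580 L 30 y -3.5 8.5 z 109.0 137.5
580 R 27 y -68.5 -59.5 z 112.9 138.5
590 L 14 y -2.4 10.1 z 114.0 132.4
590 R 9 y -62.7 -57.6 z 119.8 134.9
```

View pics/t6.png

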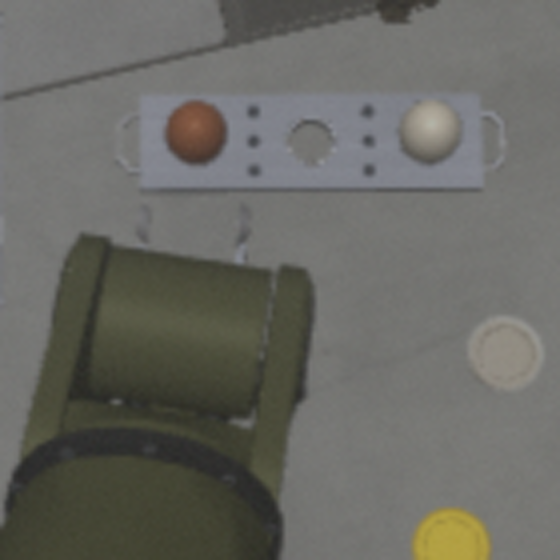

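View pics/s6.png

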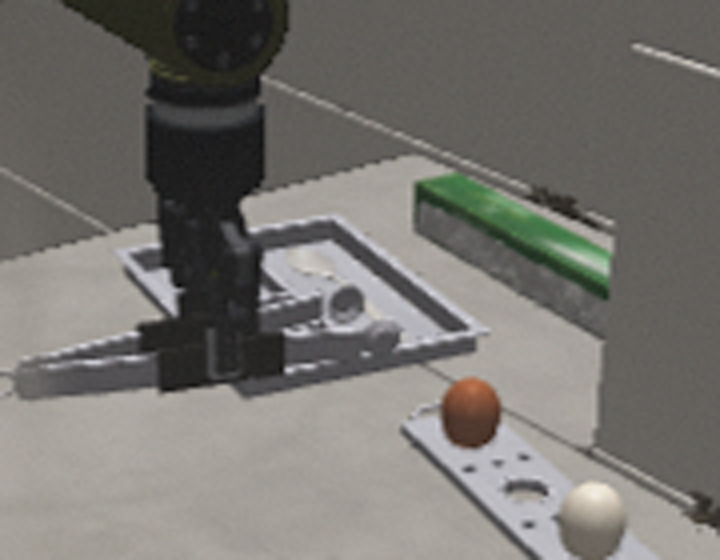

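Run:
```python
from h import *
L=[]
for n in ("top","side"):
    c=cam(n); h=cv2.cvtColor(c["image"],cv2.COLOR_BGR2HSV)
    m=((h[...,0]<16)&(h[...,1]>85)&(h[...,2]>40)).astype(np.uint8)
    e=proj(c,(668,-30,37)); 
    z=np.zeros_like(m);u,v=map(int,e); z[v-22:v+22,u-22:u+22]=m[v-22:v+22,u-22:u+22]
    k=max(cv2.findContours(z,0,cv2.CHAIN_APPROX_NONE)[0],key=cv2.contourArea)
    x,y,w,hh=cv2.boundingRect(k); E=cv2.fitEllipse(k); print(n,e,E)
    d=c["R"]@np.array([(E[0][0]-c["cx"])/c["f"],(E[0][1]-c["cy"])/c["f"],1]); d/=np.linalg.norm(d); L.append((c["t"],d))
A=sum(np.eye(3)-np.outer(d,d) for t,d in L);b=sum((np.eye(3)-np.outer(d,d))@t for t,d in L)
p=np.linalg.solve(A,b);print(p,[np.linalg.norm((np.eye(3)-np.outer(d,d))@(p-t)) for t,d in L])
```

```text
top (np.float64(279.0370027967542), np.float64(162.61385751032324)) ((278.28094482421875, 162.15977478027344), (12.301554679870605, 12.887243270874023), 31.570341110229492)
side (np.float64(308.75613125116746), np.float64(208.6753024732478)) ((309.3961181640625, 208.69676208496094), (13.382158279418945, 16.71352767944336), 177.7055206298828)
[670.45367721 -28.03914038  35.31851287] [np.float64(0.6515835617455968), np.float64(0.6515835617455089)]
```

Both camera rays meet at the egg centre (670, -28, 35) with a 0.7 mm residual. The jaws are level, 112 mm ahead of the TCP and about 6 mm below it. I'll lower them around the egg.

Run:
```python
from h import *
Q=down(np.radians(90))
bot.servo_line([557,-29.5,130],Q,speed=120)
c=cam("top"); cv2.imwrite("pics/t7.png",cv2.resize(c["image"][120:220,240:360],None,fx=5,fy=5,interpolation=cv2.INTER_CUBIC))
c=cam("side"); cv2.imwrite("pics/s7.png",cv2.resize(c["image"][130:260,230:380],None,fx=5,fy=5,interpolation=cv2.INTER_CUBIC)[:600])
print(bot.read_state()["ft_force"],bot.read_state()["clock"])
```

```text
[-0.85728137 -0.77838401 -1.04703307] 19.6417
```

View pics/t7.png

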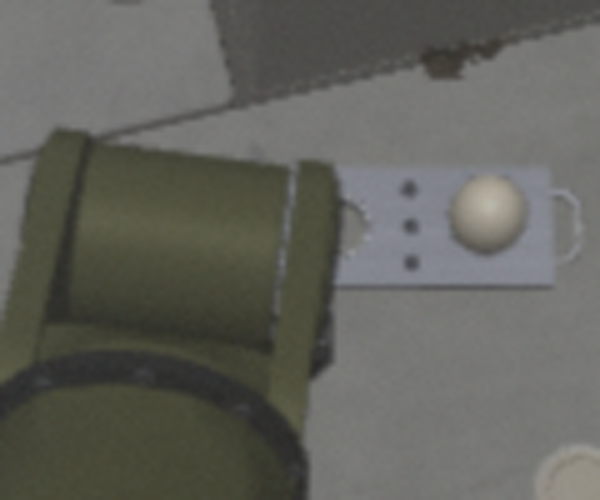

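View pics/s7.png

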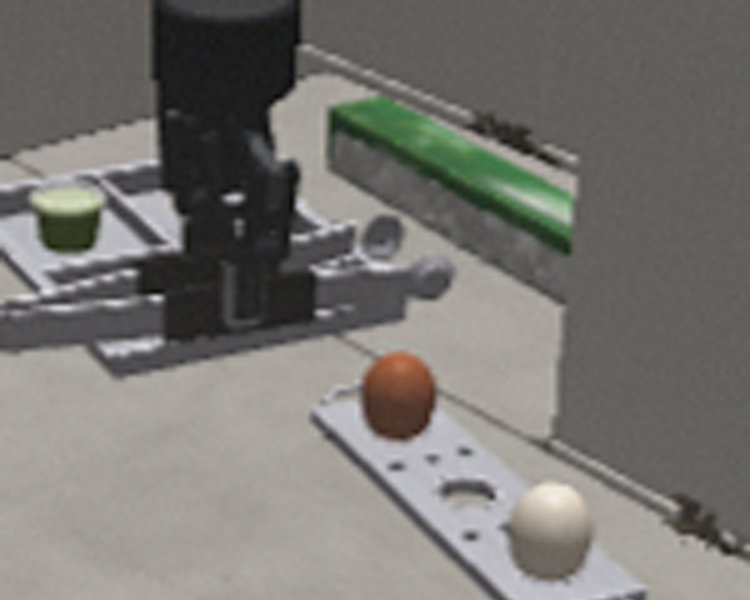

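Run:
```python
from h import *
Q=down(np.radians(90))
hit=bot.servo_line([555.5,-29.5,43],Q,speed=60,until_force=4)
s=bot.read_state(); print(hit,s["ee_pos"],s["ft_force"],s["grip_width"],s["clock"])
c=cam("side"); cv2.imwrite("pics/s8.png",cv2.resize(c["image"][150:270,230:380],None,fx=5,fy=5,interpolation=cv2.INTER_CUBIC))
```

```text
False [555.69431119 -29.51277674  43.35237054] [ 0.24533303  0.11721207 -1.27113441] 52.16336452053495 21.2417
```

View pics/s8.png

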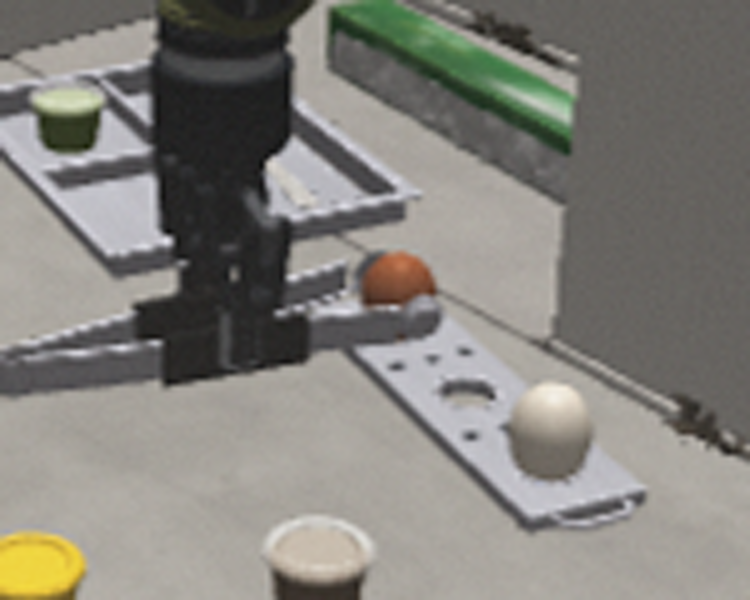

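The near jaw (422,315) and the far jaw (370,265) straddle the egg (398,285) symmetrically. I'm squeezing now.

Run:
```python
from h import *
Q=down(np.radians(90))
bot.move_gripper(34,27); bot.dwell(0.3)
s=bot.read_state(); print(s["ee_pos"],s["ft_force"],s["grip_width"],s["clock"])
c=cam("side"); cv2.imwrite("pics/s9.png",cv2.resize(c["image"][150:270,230:380],None,fx=5,fy=5,interpolation=cv2.INTER_CUBIC))
```

```text
[555.58967864 -29.4989683   43.06911121] [-0.59609649  0.33437391 -0.37843585] 41.18167997671726 21.8333
```

View pics/s9.png

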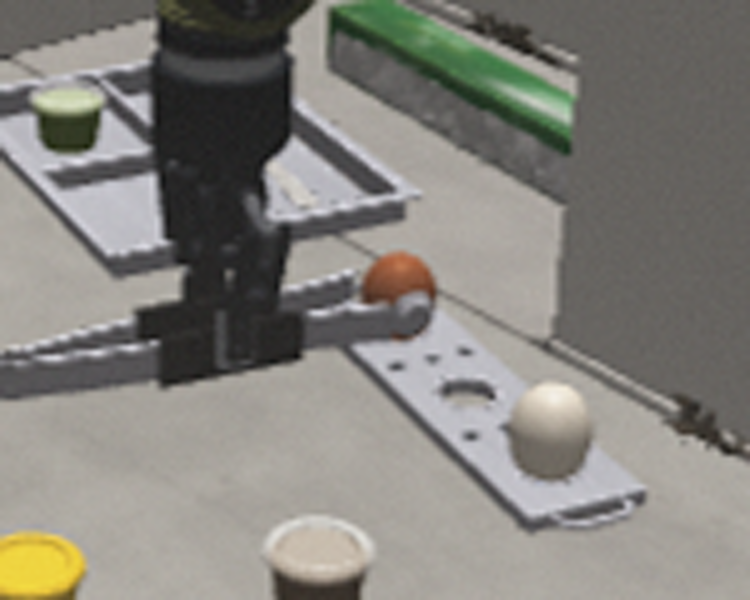

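Width over the sleeves is 41.2 mm, which matches "on the egg". I'm lifting slowly.

Run:
```python
from h import *
Q=down(np.radians(90))
bot.servo_line([555.5,-29.5,150],Q,speed=40)
bot.dwell(0.4)
s=bot.read_state(); print(s["ee_pos"],s["ft_force"],s["moment"],s["grip_width"],s["clock"])
c=cam("side"); cv2.imwrite("pics/s10.png",cv2.resize(c["image"][130:260,230:390],None,fx=5,fy=5,interpolation=cv2.INTER_CUBIC)[:600])
```

```text
[555.50151771 -29.48688581 149.99068614] [-0.1259956  -0.1327657  -1.84125209] [ 0.01717     0.06431806 -0.02881305] 40.93371692547056 25.1083
```

View pics/s10.png

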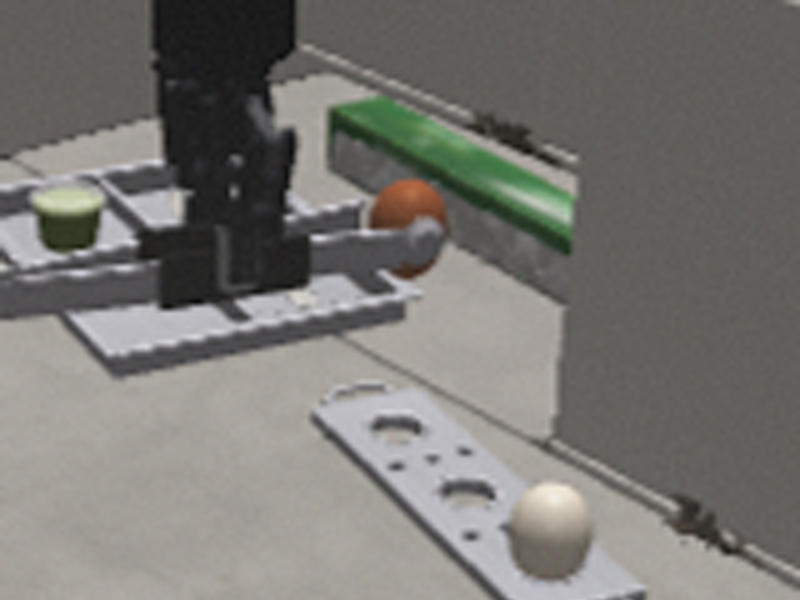

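Run:
```python
from h import *
Q=down(np.radians(90))
bot.servo_line([483,181,150],Q,speed=70)
bot.servo_line([483,181,118],Q,speed=40)
bot.dwell(0.5)
s=bot.read_state(); print(s["ee_pos"],s["ft_force"],s["grip_width"],s["clock"],abs(s["qvel"]).max())
L=[]
for n in ("top","side"):
    c=cam(n); h=cv2.cvtColor(c["image"],cv2.COLOR_BGR2HSV)
    m=((h[...,0]<16)&(h[...,1]>85)&(h[...,2]>40)).astype(np.uint8)
    u,v=map(int,proj(c,(596,181,110))); z=np.zeros_like(m); z[v-22:v+22,u-22:u+22]=m[v-22:v+22,u-22:u+22]
    cv2.imwrite(f"pics/{n}11.png",cv2.resize(c["image"][v-50:v+50,u-70:u+70],None,fx=5,fy=5))
    ks=cv2.findContours(z,0,cv2.CHAIN_APPROX_NONE)[0]
    if not ks: print("none",n); continue
    k=max(ks,key=cv2.contourArea); E=cv2.fitEllipse(k); print(n,E,(u,v))
    d=c["R"]@np.array([(E[0][0]-c["cx"])/c["f"],(E[0][1]-c["cy"])/c["f"],1]); d/=np.linalg.norm(d); L.append((c["t"],d))
A=sum(np.eye(3)-np.outer(d,d) for t,d in L);b=sum((np.eye(3)-np.outer(d,d))@t for t,d in L)
print(np.linalg.solve(A,b))
```

```text
[483.02500726 181.004978   118.04260195] [-0.19663238 -0.4277061  -1.52598909] 40.55904134412438 29.9417 0.001269118185409077
top ((196.21493530273438, 178.55677795410156), (11.990605354309082, 14.590611457824707), 150.5095977783203) (196, 179)
side ((258.57476806640625, 158.69784545898438), (8.376198768615723, 12.351114273071289), 92.68006896972656) (258, 162)
[595.78405156 179.5934049  123.25341605]
```

View pics/top11.png

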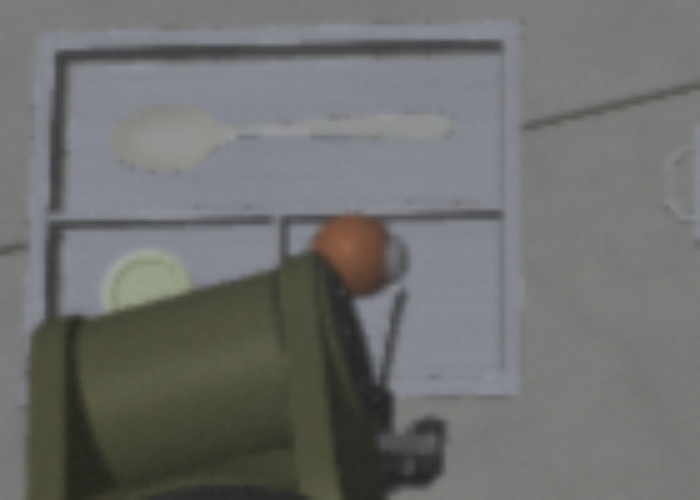

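View pics/side11.png

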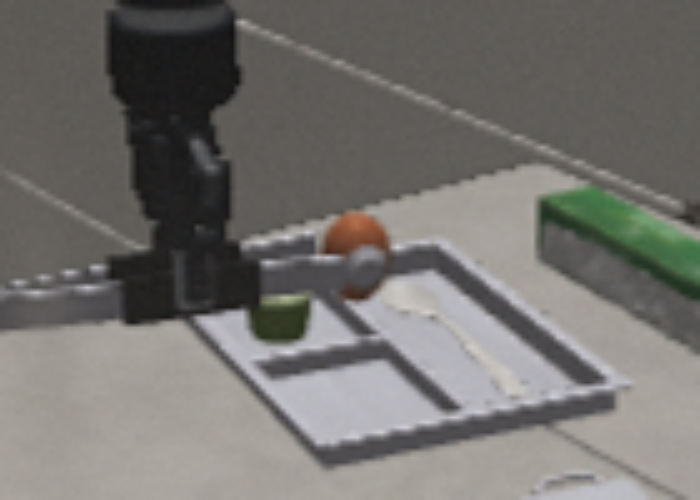

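Run:
```python
from h import *
a=cam("side")["image"].astype(int)
for i in range(4):
    bot.dwell(0.5); s=bot.read_state(); print(s["clock"],s["grip_width"],s["ft_force"].round(2))
c=cam("side"); print(np.abs(c["image"].astype(int)-a)[135:185,230:285].mean())
t=cam("top");h=cv2.cvtColor(t["image"],cv2.COLOR_BGR2HSV)
print(t["image"][162,337], pt(t,337,162))
```

```text
30.5917 40.927631075479404 [ 0.23 -0.34 -1.06]
31.0917 40.90004579647272 [-0.14 -0.3  -1.37]
31.5917 40.961254488480876 [-0.1   0.95 -2.41]
32.0917 40.68174704269157 [-0.47  0.22 -1.27]
1.5981818181818181
[159 172 177] [ 665.37870419 -189.26169156   60.2870958 ]
```

The grip is steady (variations are sensor noise) and the white egg hasn't moved. Handing in.

Run:
```python
from h import *
bot.finish_job()
```

```text
the job is handed in; nothing more can be done
```

The green pot is in the tray's front left compartment, and the arm is holding the brown egg in the tongs over the front right compartment. I handed the job in at about 32 s of the 67 s limit; `finish_job` gives no verdict.

- **Green pot:** it stands upright and released. The wrist camera put its lid at (589.8, 311.5), within 1 mm of my estimate of the compartment centre.
- **Brown egg:** the last camera fix put it horizontally within about 2 mm of my estimate of the front right centre. Its waist is about 112 mm above the bench by tool height.
- **Grip:** the fingers stayed at 40.6–41.2 mm from closing on the egg to handing in, matching the 41 mm given for tongs closed on it.
- **White egg and brown pot:** the white egg measured the same position as at the start. I did not re-measure the brown pot after moving; it was far from the path and looked in place in later pictures.
- **One disagreement:** crossing the two camera views gave the egg's height as 123 mm. The near jaw hides the egg's lower part in the side view, so I trusted the tool height. Both values are within the 80–220 mm limits.

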